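# Put the round press foot back in its labelled tray

### The arm

A 6-joint arm with a two-finger parallel gripper is mounted at the origin on the work surface. World frame = base frame: x ahead of the robot, y to its left, z up, the work surface at z = 0. Lengths are in mm, angles in rad, forces in N, time in s.
With the tool pointing down it reaches from about 325 to 900 mm from the base axis. Payload 3.5 kg.
Tool frame: the origin (TCP) lies on the centre line of the jaws, within the pads' length; the fingertips stand 17 mm ahead of it and the grasp point (between the pads) lies 2 mm behind it; z points along the fingers, y is the line along which they close (so a half turn about z gives the same grasp; the last joint's range is limited). The gripper opens to 85 mm and grips with 20 to 120 N. Pads are 22 mm wide; open, the fingers measure 114 mm over their backs; the gripper's body (76 mm by 85 mm) begins 54 mm behind the grasp point. The pads swing forward as they close: fully open they stand 13 mm farther back than shut.
Start: joints at [1.235, 0.276, -0.026, 1.268, 0, 1.467], TCP at [144.196, 608.136, 248.313] pointing down, gripper open.
Joint ranges: [-3.12, 3.12], [-0.85, 1.88], [-1.08, 1.24], [-1.95, 2.15], [-1.57, 1.53], [-3.14, 3.14]. Speed limits (rad/s): [2.57, 2.57, 3.14, 3.14, 3.14, 3.14].

### API

Orientations are given as a 3x3 rotation matrix whose columns are the frame's x, y, z axes.
In Python, from plant import manip gives the robot as it stands. Calls block until the motion is done:
- manip.movep(position, orientation): joint-space move of the TCP to a pose.
- manip.line_to(position, velocity=150, orientation=None, stop_force=None): straight line of the TCP; orientation=None keeps the orientation; velocity is the mean speed in mm/s. With stop_force (N) it stops when the force on the tool has changed by that much, and returns True; else False.
- manip.goto_joints(angles): joint-space move.
- manip.let_go() and manip.grasp(): open the fingers fully, or close them until they stop; the grip force is fixed at half the most.
- manip.dwell(seconds).
- manip.ik(position, orientation): joint angles nearest the present ones, or None.
- manip.sense(): the state.
- manip.read_camera(name): name is "side" or "top" or "wrist"; returns (picture, depth): 384x512x3 uint8, red, green, blue; 384x512 float32, mm along the optical axis (not along the pixel's ray), 0 where there is no reading.
- manip.camera_params(name): a dict with "fx", "fy", "cx", "cy" (pixels), "world_to_cam" (4x4, takes a point from world to camera coordinates). Camera axes: x right, y up, looking along -z (the intrinsics and any distortion apply to the point x, -y, -z); pixel columns grow to the right and rows downward; lengths in mm; the calibration is good to about 2 mm. A picture is of the moment at which its call begins: read the wrist's pose just before it. camera_params takes no time and is no camera call; for the wrist camera it gives the pose at the moment of the call.
A pose or a line that the arm cannot do raises manip.Unreachable and nothing moves.
- manip.hand_in(): hands the job in; it is judged then, once.
The state is a dict: "time": time; "joint_pos": joint angles; "joint_velocities": joint speeds; "tau": joint torques, N m; "position": TCP position; "tcp_rot": TCP orientation; "ft_force": force on the tool from outside, world axes, zero at the start; "torque": the same for the moment, N m; "width": opening from 0.0 (shut) to 1.0 (fully open); "grasp_force": force on a finger pad.
Only numpy, scipy, OpenCV 4.12 (cv2) and the standard library are available. Lean on these libraries where they do the work, as an engineer would, in place of code of your own. Each camera call takes 0.05 s, during which the arm holds its last target. There are 200 camera calls.

### The job

The round foot of the hand press is finished with: put it back in the storage compartment whose label shows a round disc, standing upright on the compartment's floor with its shank up, set down gently rather than dropped. Leave the square foot where it stands on the bench and the bar foot in its own compartment.

Things in the scene. Friction and masses are not known exactly. Their poses are not given: they have to be found in the camera images.
- round_foot_center (a point): The round press foot, plain steel, 90 mm tall, 0.3 to 0.6 kg, standing on the bench: a round base disc 56 mm in diameter, 12 mm thick, with an upright 28 mm cylindrical shank from its middle to the top, free to grip. This point: on the shank's axis, half-way up, 45 mm above the underside; z up along the shank.
- slot_round (a point): Floor centre (18 mm above the bench) of the compartment with the disc label: one of three alike in a row, 115 mm apart, order varies, on a board that may be turned. Each is 84 x 84 mm inside, walls 8 mm thick, 20 mm above its floor. x points to its label, y along the row, z up. Label: white card, flat at wall height, 74 mm from the centre, with a black disc, square or bar. Empty, as is the square one.
- square_foot_center (a point): The square press foot, which stays where it is: same steel shank and height (90 mm), but a square base 50 by 50 mm, 12 mm thick. It stands on the bench at least 100 mm from the round foot, centre to centre. This point: on the shank's axis, half-way up, 45 mm above the underside; z up along the shank.
- bar_foot_center (a point): The bar press foot, which stays where it is: same steel shank and height (90 mm), but a narrow bar base 24 by 68 mm, 12 mm thick. It stands in the compartment with the bar label. This point: on the shank's axis, half-way up, 45 mm above the underside; z up along the shank.

How it is judged:
By the outcome, as a careful person would: the job done as asked, in the order asked, and still so for the second after the job is handed in, with the robot touching nothing.
It also fails if it takes over 37 s, if anything falls off the work surface, if the arm or the gripper's body presses on something with over 40 N, if the wrist force passes 120 N, or if a joint passes its speed limit or range.

## Working session

There is one attempt and no reset: what is moved stays moved. The work goes in short steps, each a Python script; the robot and the scene stay as the last script left them, time stands still between calls to the robot, and variables do not carry over. Pictures are saved under pics/ and viewed, at most 10 in all, crops included, and the job is handed in when it is done.

```bash
mkdir -p pics; cat > h.py <<'E'
import numpy as np, cv2
from plant import manip
def shot(n,f):
    P=manip.camera_params(n); im,d=manip.read_camera(n)
    cv2.imwrite(f'pics/{f}.png',im[:,:,::-1]); np.savez(f'{f}.npz',im=im,d=d,**{k:np.array(v) for k,v in P.items()})
def load(f): return np.load(f'{f}.npz',allow_pickle=True)
def world(z,uv,d=None,h=None):
    u,v=uv; W=np.linalg.inv(z['world_to_cam']); r=np.array([(u-z['cx'])/z['fx'],-(v-z['cy'])/z['fy'],-1])
    R=W[:3,:3]@r; o=W[:3,3]
    s=d if d is not None else (h-o[2])/R[2]
    return o+s*R
E
python3 - <<'E'
from h import *
print(manip.camera_params('top'))
for n in('top','side'): shot(n,n+'0')
s=manip.sense();print(s['time'],s['tcp_rot'],s['ft_force'])
E
```

```text
{'fx': 380.46080837146343, 'fy': 380.46080837146343, 'cx': 257.0734040583196, 'cy': 193.96995192446266, 'world_to_cam': array([[ 8.56494020e-03, -9.99962527e-01, -1.25935941e-03,
        -1.08293622e+01],
       [ 9.98906839e-01,  8.49800754e-03,  4.59664167e-02,
        -5.12586299e+02],
       [-4.59539922e-02, -1.65168233e-03,  9.98942192e-01,
        -9.82397231e+02],
       [ 0.00000000e+00,  0.00000000e+00,  0.00000000e+00,
         1.00000000e+00]])}
0.1 [[-9.73029667e-01  2.30678986e-01 -6.87595653e-04]
 [ 2.30679915e-01  9.73027664e-01 -1.98527904e-03]
 [ 2.11087435e-04 -2.09034991e-03 -9.99997793e-01]] [0.27694017 0.37160469 0.140567  ]
```

View pics/top0.png

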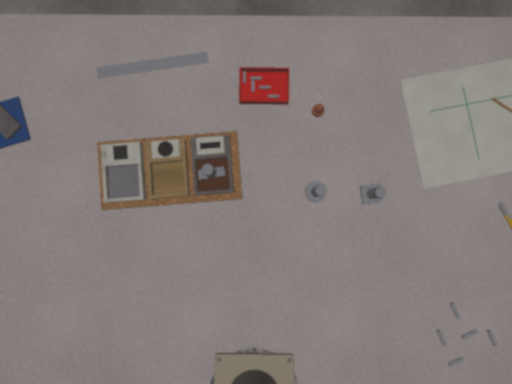

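View pics/side0.png

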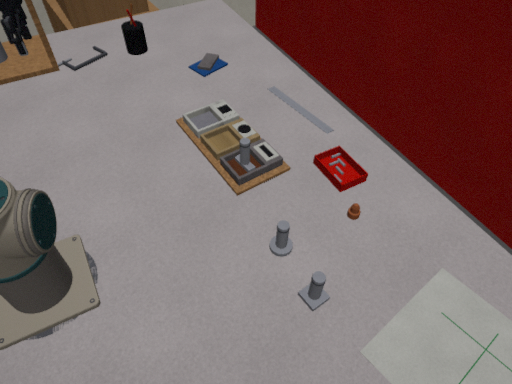

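The top view shows the disc label at (165,149) above the middle (tan) compartment, floor around (168,180). The round foot is at about (317,191), the square foot at (374,193), and the bar foot stands in the right compartment at (210,172).

```bash
python3 - <<'E'
from h import *
z=load('top0'); im=z['im'][:,:,::-1]
a=cv2.resize(im[125:215,90:250],None,fx=5,fy=5,interpolation=cv2.INTER_CUBIC)
b=cv2.resize(im[170:214,290:400],None,fx=5,fy=5,interpolation=cv2.INTER_CUBIC)
o=np.zeros((450+0,800,3),np.uint8);o[:]=a
cv2.imwrite('pics/c1.png',o);cv2.imwrite('pics/c2.png',b)
d=z['d']
for n,uv in dict(floor=(170,182),round=(320,190),sq=(378,191),bar=(206,170),lab=(165,149)).items():
    print(n,world(z,uv,d=d[uv[1],uv[0]]))
# point cloud
vv,uu=np.mgrid[0:384,0:512]; W=np.linalg.inv(z['world_to_cam'])
X=np.stack([(uu-z['cx'])/z['fx']*d,-(vv-z['cy'])/z['fy']*d,-d],-1)@W[:3,:3].T+W[:3,3]
for n,(u0,u1,v0,v1) in dict(round=(300,335,175,210),sq=(350,395,175,210),bar=(190,225,155,185)).items():
    p=X[v0:v1,u0:u1].reshape(-1,3); t=p[p[:,2]>(80 if n!='bar' else 95)]
    print(n,len(t),t.mean(0),(t.min(0)+t.max(0))/2,np.ptp(t,0))
E
```

```text
floor [541.45804068 219.81169686  20.08355385]
round [ 466.97363772   -8.0956023  1004.90616031]
sq [ 518.72044471 -297.74793896   89.54239579]
bar [563.70756868 114.39373382 110.74336837]
lab [624.36607318 229.67049765  39.65644905]
round 119 [ 519.67404495 -154.21535819  120.3266953 ] [500.98110306 -90.4638973  542.67701249] [ 68.01493067 164.73658999 924.45829565]
sq 131 [ 514.29377429 -282.53743127  152.25542513] [ 499.11884587 -162.88249135  542.51489342] [ 64.2904163  309.57377808 924.7825338 ]
bar 122 [564.48451292 107.95656852 129.95368123] [523.97922366  58.13233131 550.37638971] [114.01117187 132.45586722 909.05954121]
```

View pics/c1.png

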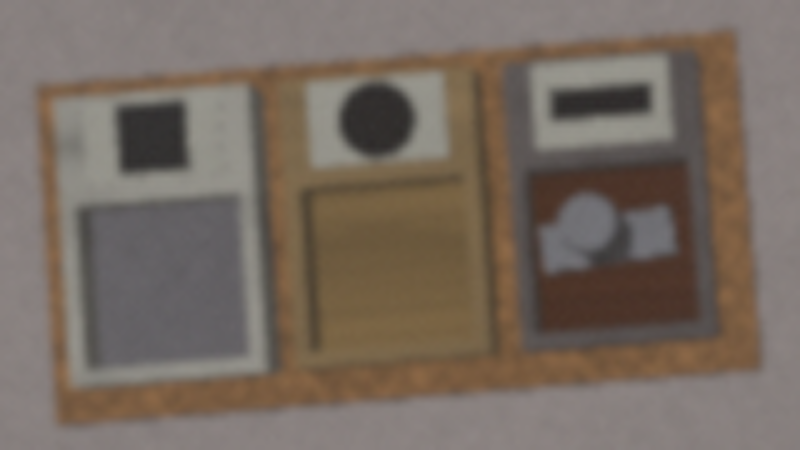

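View pics/c2.png

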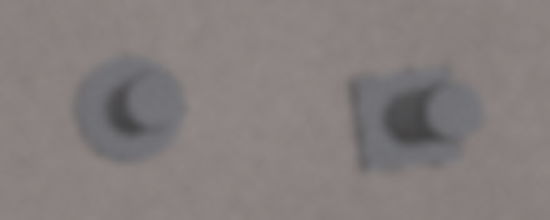

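The crops show the disc label centred at crop (377,119), the compartment's rim corners near (303,188), (467,176), (472,345) and (312,352), the round foot's shank top at (155,103), and its base disc centred at (129,108).

```bash
python3 - <<'E'
from h import *
z=load('top0')
c1=lambda x,y:((x+.5)/5+89.5,(y+.5)/5+124.5)
c2=lambda x,y:((x+.5)/5+289.5,(y+.5)/5+169.5)
print('top',world(z,c2(155,103),h=90),'base',world(z,c2(129,108),h=12),'sq',world(z,c2(454,111),h=90))
print('bar',world(z,c1(587,222),h=108))
L=[world(z,c1(*p),h=38) for p in((153,137),(377,119),(601,101))]
print(L,[np.linalg.norm(L[i+1]-L[i]) for i in(0,1)])
y=(L[0]-L[2]);y/=np.linalg.norm(y);x=np.array([y[1],-y[0],0]);print('x',x,'slot',L[1]-74*x)
C=[world(z,c1(*p),h=38) for p in((303,188),(467,176),(472,345),(312,352))]
print(np.mean(C,0),[np.linalg.norm(C[i]-C[i-1]) for i in range(4)])
# round shank top by depth
d=z['d'];print(d[184:198,308:328].astype(int))
E
```

```text
top [ 519.44983574 -159.46335407   90.        ] base [ 521.1913725  -158.78685486   12.        ] sq [ 516.81520122 -303.3655974    90.        ]
bar [566.40095578 112.43678859 108.        ]
[array([615.95421388, 344.56705599,  38.        ]), array([626.18139166, 230.10895668,  38.        ]), array([636.41447496, 115.58476523,  38.        ])] [np.float64(114.91410558574185), np.float64(114.9804610361549)]
x [0.99603176 0.08899845 0.        ] slot [552.47504111 223.52307106  38.        ]
[551.24932664 222.76691078  38.        ] [np.float64(84.06776685791345), np.float64(83.98907379310148), np.float64(86.5278391145975), np.float64(81.49554011940717)]
[[ 996  992  993  994  991  995  996  995  991  995  925  917  917  917
   913  917  995 1003 1009 1004]
 [ 993  995  995  994  994  993  993  992  993  917  915  917  916  914
   918  914  916 1005 1006 1007]
 [ 994  994  995  992  991  996  993  943  922  916  916  912  918  914
   915  916  917  918 1004 1005]
 [ 993  993  996  992    0  977  952  922  916  916  914  914  919  915
   915  915  915  914  917 1004]
 [ 993  993  994  993  98
[... 325 characters left out ...]
0  922  915  915  916  914  917  915
   916  915  916  915  917 1003]
 [ 992  992  993  992  981  961  943  927  914  917  915  916  919  916
   915  915  913  915  992 1004]
 [ 994  992  993  994  985  965  954  939  922  916  913  915  917  915
   914  913  915  917  994 1006]
 [ 990  994  991  993  991  982  965  954  941  925  917  915  913  914
   912  916  914  995  996 1003]
 [ 992  993  990  993  991  996  981  966  957  948  938  925  920  923
   922  992  991  991 1004 1003]
 [ 992  988  993  993  993  989  988  990  988  993  993  996  991  994
   991  992  992  993 1006 1003]
 [ 990  994  990  993  991  993  992  990  990  989  991  995  994  991
   990  993  990 1003 1005 1005]]
```

```bash
python3 - <<'E'
from h import *
def rot(y): # z down
    y=np.array(y,float);y/=np.linalg.norm(y);z=np.array([0,0,-1.]);return np.column_stack([np.cross(y,z),y,z])
for s in(1,-1):
    for p,y in(((520.3,-159,240),(s,0,0)),((552,223,240),(.996*s,.089*s,0))): print(s,manip.ik(p,rot(y)))
s=1 if (q:=manip.ik((520.3,-159,240),rot((1,0,0)))) is not None and abs(q[5])<2 else -1
manip.movep((520.3,-159,240),rot((s,0,0)))
shot('wrist','w1')
manip.line_to((520.3,-159,62),120,stop_force=8)
print(manip.sense()['position'])
manip.grasp();st=manip.sense();print(st['width'],st['grasp_force'],st['ft_force'])
manip.line_to((520.3,-159,240),120)
st=manip.sense();print(st['time'],st['width'],st['grasp_force'],st['ft_force'],st['position'])
shot('side','s1');shot('wrist','w2')
a=cv2.imread('pics/s1.png')[120:312,200:456];b=cv2.imread('pics/w2.png')
cv2.imwrite('pics/m1.png',np.hstack([cv2.resize(a,(400,300)),cv2.resize(b,(400,300))]))
E
```

```text
1 [-0.41541422  0.13817607 -0.21563023  1.21699002  0.          1.15538211]
1 [ 0.27538341  0.22853448 -0.10590521  1.23635664  0.          1.757059  ]
-1 [-0.41541422  0.13817607 -0.21563023  1.21699002  0.         -1.98621055]
-1 [ 0.27538341  0.22853448 -0.10590521  1.23635664  0.         -1.38453365]
[ 521.0422786  -159.32518642   62.81962005]
0.3095104332384451 58.73502194881439 [ 0.90403689 -0.49659059  0.75033738]
6.9833 0.31118115017727016 59.01432931423187 [-0.35755495  0.68653995 -3.65254959] [ 519.69933181 -158.74232467  238.97493899]
```

View pics/m1.png

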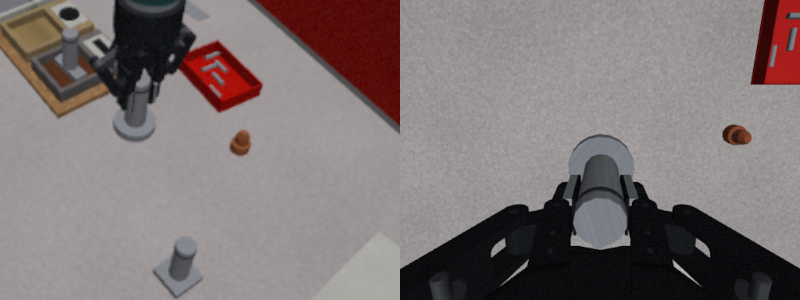

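The side and wrist crops show the round foot hanging upright in the jaws, with the base disc at (135,125) in the left panel and the shank top at (600,220) in the right. The square foot has not moved.

```bash
python3 - <<'E'
from h import *
y=np.array([.996,.089,0]);y/=np.linalg.norm(y);z=np.array([0,0,-1.]);R=np.column_stack([np.cross(y,z),y,z])
manip.movep((552,223,240),R)
shot('wrist','w3');shot('top','t3')
manip.line_to((552,223,125),120)
manip.dwell(.2);shot('side','s3');shot('wrist','w4')
st=manip.sense();print(st['time'],st['position'],st['width'],st['ft_force'])
a=cv2.imread('pics/s3.png')[70:214,150:342];b=cv2.imread('pics/w4.png')
cv2.imwrite('pics/m2.png',np.hstack([cv2.resize(a,(400,300)),cv2.resize(b,(400,300))]))
E
```

```text
10.0167 [552.38090277 223.12178637 125.64202621] 0.3158674000737063 [-0.58003757  0.29961065 -3.28850444]
```

View pics/m2.png

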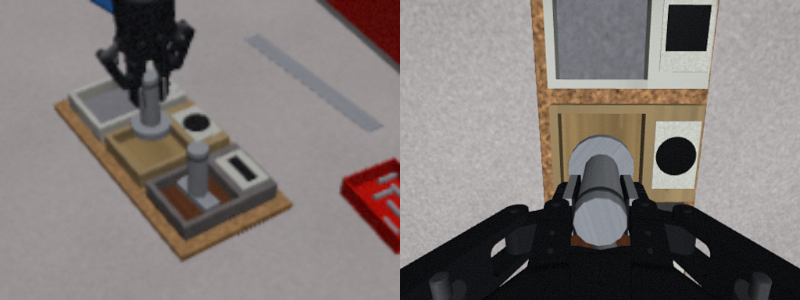

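The foot hangs upright over the tan disc compartment: the disc spans columns 569 to 633 inside the opening at 560 to 643 in the right panel. I'll lower it until it touches.

```bash
python3 - <<'E'
from h import *
manip.line_to((552,223,88),50)
hit=manip.line_to((552,223,76),8,stop_force=4)
st=manip.sense();print(hit,st['time'],st['position'],st['width'],st['ft_force'])
shot('side','s4');shot('wrist','w5')
a=cv2.imread('pics/s4.png')[70:214,150:342];b=cv2.imread('pics/w5.png')
cv2.imwrite('pics/m3.png',np.hstack([cv2.resize(a,(400,300)),cv2.resize(b,(400,300))]))
E
```

```text
True 11.875 [551.99076115 222.99240201  80.22715207] 0.3122290075010899 [0.32511029 0.08059913 5.53412306]
```

View pics/m3.png

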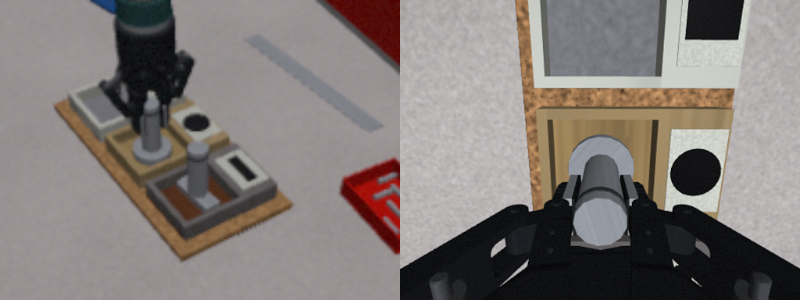

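Contact came at TCP z 80.2, against an expected 80.5. The base (569–633 in the right panel) sits inside the walls (555–650), so it is on the floor and I can release it.

```bash
python3 - <<'E'
from h import *
manip.let_go();manip.dwell(.2)
manip.line_to((552,223,240),100)
manip.movep((400,380,300),manip.sense()['tcp_rot'])
manip.dwell(.3);shot('top','t6');shot('side','s6')
st=manip.sense();print(st['time'],st['position'],st['width'],st['ft_force'])
a=cv2.imread('pics/s6.png')[90:318,150:454];b=cv2.imread('pics/t6.png')[100:250,90:290]
cv2.imwrite('pics/m4.png',np.hstack([cv2.resize(a,(400,300)),cv2.resize(b,(400,300))]))
E
```

```text
15.8583 [400.52694954 379.50609095 299.71882378] 1.0051440002148626 [-0.2332166   0.42644951  0.74916562]
```

View pics/m4.png

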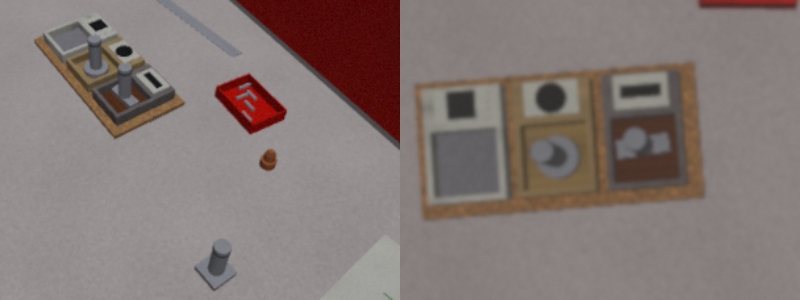

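The round foot stands upright inside the disc compartment, with its base at (557,157) in the right panel. The bar and square feet have not moved, and the arm is clear.

```bash
python3 -c "
from plant import manip
print(manip.hand_in())"
```

```text
the job is handed in; nothing more can be done
None
```

The round foot is standing upright on the floor of the disc-labelled compartment, set down gently; the square and bar feet were left where they stood, and the job was handed in at about 16 s.

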